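# Hold the grader's key switch on RUN

## Robot

A 6-joint arm with a two-finger parallel gripper is mounted at the origin on the work surface. World frame = base frame: x ahead of the robot, y to its left, z up, the work surface at z = 0. Lengths are in m, angles in rad, forces in N, time in s.
With the tool pointing down it reaches from about 0.3 to 0.775 m from the base axis. Payload 14.6 kg.
Tool frame: the origin (TCP) lies at the very end of the fingers, on their centre line; the grasp point (between the pads) lies 19 mm behind it; z points along the fingers, y is the line along which they close (so a half turn about z gives the same grasp; the last joint's range is limited). The gripper opens to 94 mm and grips with 3 to 60 N. Pads are 16 mm wide; open, the fingers measure 119 mm over their backs; the gripper's body (75 mm by 177 mm) begins 78 mm behind the grasp point.
Start: joints at [1.086, 0.3, 1.521, -0, 1.321, -0.067], TCP at [0.223, 0.503, 0.205] pointing down, gripper open.
Joint ranges: [-3.03, 3.03], [-0.79, 2.21], [0.23, 2.52], [-1.04, 4.18], [0, 3.07], [-2.55, 2.55]. Speed limits (rad/s): [2.22, 2.22, 2.57, 3.14, 3.14, 3.14].

## Interface

Orientations are given as a unit quaternion [x, y, z, w].
In Python, from plant import telemetry, viewer, robot gives the robot as it stands.
- The arm moves only by the tool play_rows, never from a script. Its argument "rows" is a list that holds one entry, the list of rows, each a list of 5 numbers: the shift along the tool's x, y, z in units of 25 mm (1.0 is 25 mm), then the turn about the tool's z in degrees, then the finger opening in mm, from 0 to 94. In form: [[[x, y, z, yaw, fingers], ...]]. A call has 1 to 5 rows; each row shifts and turns the commanded pose from where the row before left it, along the tool's axes as they then stand; what a row does not reach is not made up. A row lasts 1/12 s, in which the tool goes at most 41.7 mm and 7.16 degrees, less where a joint would pass 70% of its speed; a pose out of reach is approached as far as the arm can. A call is refused whole if a number of a shift passes 1 or a number of a turn 7.16, either way. A call with a gripper value outside its range is refused whole. The fingers move at their own pace and stop on an object; "grip_force" is the grip in N (left out, the last holds). Time passes only in rows, so rows that do not move let the fingers close. It gives the time, the measured TCP pose, the force, the opening and the grip force at its end, in the units of the state.
- telemetry.observe(): the state, without advancing time (a new reading comes with each control period).
- viewer.capture(name): name is "scene" or "top" or "wrist"; returns (picture, depth): 400x640x3 uint8, red, green, blue; 400x640 float32, m along the optical axis (not along the pixel's ray), 0 where there is no reading.
- viewer.get_calibration(name): a dict with "intrinsics" (3x3 intrinsics, pixels), "view" (4x4, takes a point from world to camera coordinates); the wrist camera has in their place "T_tool_cam" (4x4, takes a point from camera to tool coordinates, whose origin is the TCP and whose axes are the flange's). Camera axes: x right, y down, z forward; pixel columns grow to the right and rows downward; lengths in m; the calibration is good to about 2 mm. A picture is of the moment at which its call begins: read the wrist's pose just before it. get_calibration takes no time and is no camera call.
- robot.finish_job(): hands the job in; it is judged then, once.
The state is a dict: "clock": time; "q": joint angles; "dq": joint speeds; "joint_torque": joint torques, N m; "eef_pos": TCP position; "ee_rot": TCP orientation; "ft_force": force on the tool from outside, world axes, zero at the start; "torque": the same for the moment, N m; "width": finger opening in m; "grasp_force": force on a finger pad.
Only numpy, scipy, OpenCV 4.12 (cv2) and the standard library are available. Lean on these libraries where they do the work, as an engineer would, in place of code of your own. Each camera call takes 0.05 s, during which the arm holds its last target. There are 200 camera calls.

## Task

Take the upturned red tub off the key switch of the control station and stand it, still mouth down, on the bench clear of the station. Then take the yellow-headed key from the wooden key block, ease its blade fully home into the switch, wiggling it gently past the sticky pins instead of forcing it, and turn it a quarter turn clockwise, seen from above, against its return spring. Finish while holding the key there, in the run position: do not let go of it, and leave the other two keys, the brush and the egg box where they are.

Things in the scene. Friction and masses are not known exactly. Their poses are not given: they have to be found in the camera images.
- station: Grey control station fixed on the bench, 150 mm (its x) by 260 (y), top face 70 mm high; origin under its centre. On top: the key switch, 60 mm from the centre towards +y; a red mushroom stop (40 mm wide, 30 high) 85 mm towards -y; a green push button and an amber lamp (22 mm wide, 7 high) at x = +36 and -36, y = -22 mm.
- keyway (a point): Centre of the keyway's mouth on the key switch's flat brass face, 83 mm above the bench; z up. The slot is 11 mm long by 5 wide, 34 mm deep, straight down, its mouth countersunk 2 mm all round. At joint 0 its length lies along this point's x axis (= the station's x); the key fits either way round. A steel bezel, 47 mm wide, 23 mm open, stands 1.5 mm above the face.
- pins (a point): Inside the slot, between two gummed-up pins 8.5 and 14.5 mm below the mouth, one at each end of the slot, sticking out 2.8 mm. A key pushed straight down binds (50 N and more). Pressed lightly (8 to 18 N) and rocked 1.5 to 2.5 mm to and fro along the slot's length, it drags each pin aside, a little per sweep; the pin stays aside. If it rubs (steady side load), shift the hand to relieve it.
- keyswitch (a joint): Turn of the switch, rad: 0 off, 1.571 run, at its stop; grows clockwise seen from above. A spring turns it back to 0 when let go (0.012 N m at 0, 0.043 at the stop). A sprung pin below the tip (1 to 2 N) blocks turning until the key is within about 2 mm of home. The key has some 0.1 rad of play in the slot.
- key_yellow_head (a point): Centre of the yellow plastic head of the key: a flat plate 34 mm wide (this point's x), 10 thick (y), 34 high (z up, away from the blade). The underside of the key's round shoulder (18 mm wide) is 28 mm below. It starts upright in any slot of the key block, shoulder on the block's top. Home in the switch, the shoulder rests on the brass face: this point is then 28 mm above the keyway point.
- key_yellow_tip (a point): Tip of the yellow key's steel blade, 54 mm below the head's centre, 26 mm below the shoulder. The blade is 10 mm wide (the head's x) by 4 mm thick, with a blunt roof-shaped tip (1.3 mm). The key weighs about 45 g.
- key_blue_head (a point): The same point of a like key with a blue head, in another slot of the key block. To be left alone.
- key_green_head (a point): The same point of a like key with a green head, in another slot of the key block. To be left alone.
- keyblock: Wooden key block fixed on the bench, 50 mm (its x) by 190 (y) by 45 high; origin under its centre. Three slots, 33 mm deep, in a row along its y, 58 mm apart, the middle one at its centre; the keys' heads lie with their width along this row.
- tub_mid (a point): Centre, half-way up, of the red plastic tub, standing mouth down: 70 mm high, 60 mm across at its middle, 56 at the closed end (on top), 68 at the rim (the lowest 6 mm); z up; about 60 g. It starts on the station's top, over the key switch. The bench between the robot and the station is free for it.
- brush: Wooden brush, 200 mm long along its x, about 50 mm wide, lying on the bench beyond the key block. To be left alone.
- eggbox: Cardboard egg box with six eggs, 105 by 155 mm, 71 mm high, on the bench to the robot's right, nearer than the station; origin under its centre. To be left alone.
Mind the look-alikes: they are no part of the job. There is more than one size of the part that bears key_yellow_head; the job needs the larger. Of the things that look like the part that bears tub_mid, the smaller one is meant.

How it is judged:
On the way, in this order (a step that is already met when the one before it is completed fails the run):
1. the tub stands mouth down on the bench, clear of the station and let go (height (world z) of tub_mid below 0.04 m and angle between tub_mid's own z axis and vertical below 0.15 rad and horizontal distance between tub_mid and keyway above 0.08 m and contact force between the fingers and tub below 0.1 N), for 0.2 s.
2. the yellow key is fully home in the switch, which is not yet turned (z of key_yellow_head in the frame of keyway below 0.0305 m and horizontal distance between key_yellow_head and keyway below 0.005 m and value of joint keyswitch below 0.4 rad), for 0.1 s.
At the end, for the whole second after the job is handed in: Key switch turned past 1.3 rad; yellow key home (shoulder within 2.5 mm of the face, within 6 mm of the axis) and still gripped by the fingers; tub at rest mouth down on the bench (tilt under 0.15 rad), over 80 mm from the switch (value of joint keyswitch above 1.3 rad and z of key_yellow_head in the frame of keyway below 0.0305 m and horizontal distance between key_yellow_head and keyway below 0.006 m and contact force between the fingers and key_yellow above 1 N and height (world z) of tub_mid below 0.04 m and angle between tub_mid's own z axis and vertical below 0.15 rad and horizontal distance between tub_mid and keyway above 0.08 m and linear speed of tub below 0.02 m/s); the arm keeps its last pose, push and grip.
It fails at once if the key is forced: over 60 N of contact force between the yellow key and the switch (contact force between key_yellow and station above 60 N).
It fails at once if the tub is dropped or knocked off (height (world z) of tub_mid above 0.065 m and horizontal distance between tub_mid and keyway above 0.04 m and contact force between the fingers and tub below 0.02 N).
It fails at once if another key is pulled out or knocked about (distance of any of key_blue_head, key_green_head from where it was at the start of the episode above 0.02 m).
It fails at once if the brush or the egg box is pushed away (distance of any of brush, eggbox from where it was at the start of the episode above 0.03 m).
It also fails if it takes over 67 s, if anything falls off the work surface, if the arm or the gripper's body presses on something with over 40 N, if the wrist force passes 120 N, or if a joint passes its speed limit or range.

## Working session

There is one attempt and no reset: what is moved stays moved. The work goes in short steps, Python scripts to look and compute and a tool call to move; the robot and the scene stay as the last step left them, time stands still between calls to the robot, and variables do not carry over. Pictures are saved under pics/ and viewed, at most 10 in all, crops included, and the job is handed in when it is done.

Besides the shell and the picture viewer there is one more tool, called after "Request:" as a command line: name --argument value ..., lists and objects as JSON in quotes. play_rows: Moves the arm, as the interface text tells. Its arguments: {"type":"object","properties":{"rows":{"type":"array"},"grip_force":{"type":"number"}},"required":["rows"]}

```bash
mkdir -p pics; ls
cat > h.py <<'E'
import numpy as np, cv2
from scipy.spatial.transform import Rotation as R
from plant import telemetry, viewer, robot
def st():
    s=telemetry.observe(); return s
def cap(n):
    s=st()
    rgb,d=viewer.capture(n); c=viewer.get_calibration(n); K=np.array(c["intrinsics"])
    if n=="wrist":
        T=np.eye(4); T[:3,:3]=R.from_quat(s["ee_rot"]).as_matrix(); T[:3,3]=s["eef_pos"]
        M=T@np.array(c["T_tool_cam"])
    else: M=np.linalg.inv(np.array(c["view"]))
    return rgb,d,K,M
def cloud(d,K,M):
    v,u=np.mgrid[:d.shape[0],:d.shape[1]]
    p=np.stack([(u-K[0,2])/K[0,0]*d,(v-K[1,2])/K[1,1]*d,d],-1)
    w=p@M[:3,:3].T+M[:3,3]; w[d==0]=np.nan
    return w
def save(n,rgb): cv2.imwrite("pics/"+n+".png",rgb[...,::-1])
E
python3 - <<'E'
from h import *
s=st(); print({k:np.round(v,3).tolist() for k,v in s.items()})
for n in ("scene","top"):
    r,d,K,M=cap(n); save(n,r); np.savez(n,r=r,d=d,K=K,M=M); print(n,K.round(1).tolist(),M.round(3).tolist())
a=cv2.imread("pics/scene.png");b=cv2.imread("pics/top.png")
E
```

```text
pics
{'clock': 0.0, 'q': [1.086, 0.3, 1.522, -0.0, 1.321, -0.067], 'dq': [-0.0, -0.001, 0.001, -0.0, 0.001, 0.001], 'joint_torque': [-0.002, -53.179, -35.275, 0.071, 0.024, -0.0], 'eef_pos': [0.223, 0.502, 0.205], 'ee_rot': [0.207, 0.978, -0.001, -0.0], 'ft_force': [0.427, -0.271, 0.559], 'torque': [0.041, 0.017, -0.001], 'grasp_force': 0.0, 'width': 0.094}
scene [[431.1, 0.0, 323.3], [0.0, 431.1, 197.0], [0.0, 0.0, 1.0]] [[-0.174, 0.512, -0.841, 1.325], [0.985, 0.071, -0.16, 0.142], [-0.022, -0.856, -0.516, 0.586], [0.0, 0.0, 0.0, 1.0]]
top [[405.7, 0.0, 313.5], [0.0, 405.7, 205.3], [0.0, 0.0, 1.0]] [[-0.027, -0.985, 0.17, 0.355], [-1.0, 0.027, -0.004, -0.009], [-0.001, -0.17, -0.985, 1.088], [0.0, 0.0, 0.0, 1.0]]
```

View pics/top.png

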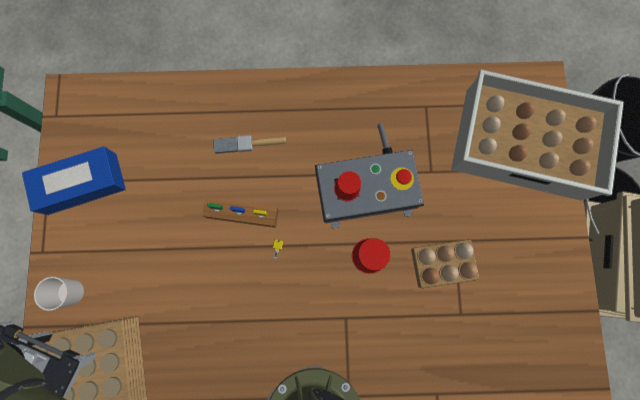

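View pics/scene.png

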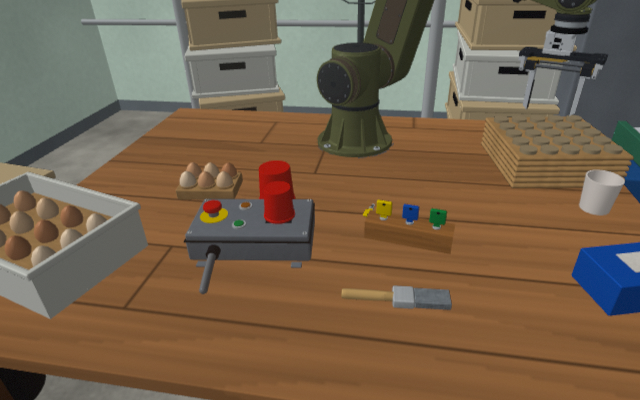

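Top view: there are two red tubs, one on the station at (348,185) and a bigger one on the bench at (371,255). There are also two yellow keys, one upright in the block at (260,211) and a small one lying on the bench at (277,246). By the task text I want the tub on the station and the key in the block, and I'll measure both to check.

```bash
cat > m.py <<'E'
from h import *
P=[];C=[]
for n in ("top","scene"):
    z=np.load(n+".npz"); w=cloud(z["d"],z["K"],z["M"]).reshape(-1,3); P.append(w); C.append(z["r"].reshape(-1,3))
P=[p for p in P];
def sel(i,zlo,zhi,xy=None,rad=None,col=None):
    p,c=P[i],C[i].astype(float)
    m=(p[:,2]>zlo)&(p[:,2]<zhi)
    if xy is not None: m&=np.hypot(p[:,0]-xy[0],p[:,1]-xy[1])<rad
    if col is not None: m&=col(c)
    return p[m]
red=lambda c:(c[:,0]>120)&(c[:,1]<50)&(c[:,2]<60)
yel=lambda c:(c[:,0]>150)&(c[:,1]>130)&(c[:,2]<70)
blu=lambda c:(c[:,2]>120)&(c[:,0]<70)
grn=lambda c:(c[:,1]>80)&(c[:,0]<60)&(c[:,2]<90)
E
python3 - <<'E'
from m import *
z=np.load("top.npz"); w=cloud(z["d"],z["K"],z["M"])
for nm,(u,v) in dict(tubA=(348,183),tubB=(371,253),keyY=(260,211),keyB=(237,209),keyG=(215,205),small=(278,243),stop=(403,177),stc=(369,187),blockend=(207,215),bench=(330,300)).items(): print(nm,w[v,u].round(4))
for i in (0,1):
  print("cam",i)
  st_=None
  for nm,zl,zh,xy in (("tubtopA",.125,.16,None),("tubtopB",.07,.12,w[253,371])):
    p=sel(i,zl,zh,xy,.06 if xy is not None else None,red); 
    if len(p): q=p[p[:,2]>np.percentile(p[:,2],98)-.004]; c,r=cv2.minEnclosingCircle(q[:,:2].astype(np.float32)); print(nm,len(p),np.round(c,4),round(r,4),np.percentile(p[:,2],[5,50,98]).round(3))
  for nm,f,uv in (("Y",yel,(260,211)),("B",blu,(237,209)),("G",grn,(215,205))):
    p=sel(i,.05,.12,w[uv[1],uv[0]],.04,f)
    if len(p)>3:
      (c,s,a)=cv2.minAreaRect(p[:,:2].astype(np.float32)); print(nm,len(p),p.mean(0).round(4),np.round(c,4),np.round(s,4),round(a,1),p[:,2].min().round(3),p[:,2].max().round(3))
  p=sel(i,0.063,.075,w[187,369],.17); c,s,a=cv2.minAreaRect(p[:,:2].astype(np.float32)); print("station",np.round(c,4),np.round(s,4),round(a,2),np.median(p[:,2]))
  p=sel(i,0.036,.049,w[209,237],.12); c,s,a=cv2.minAreaRect(p[:,:2].astype(np.float32)); print("block",np.round(c,4),np.round(s,4),round(a,2))
r=z["r"]; a=cv2.resize(r[175:270,195:290],None,fx=6,fy=6,interpolation=cv2.INTER_CUBIC); save("crop1",a)
E
```

```text
tubA [ 0.5708 -0.0968  0.1385]
tubB [ 0.4045 -0.1491  0.0987]
keyY [0.5164 0.1208 0.0897]
keyB [0.5225 0.1776 0.0928]
keyG [0.535  0.2336 0.0878]
small [0.442  0.0838 0.0096]
stop [ 0.591  -0.2384  0.1007]
stc [ 0.5749 -0.157   0.0677]
blockend [0.517  0.2646 0.0443]
bench [ 0.29   -0.0496 -0.0016]
cam 0
tubtopA 399 [ 0.5714 -0.0989] 0.0275 [0.137 0.14  0.144]
tubtopB 772 [ 0.4025 -0.156 ] 0.0384 [0.094 0.097 0.101]
Y 37 [0.5156 0.1217 0.0897] [0.5162 0.1223] [0.0309 0.0074] 80.5 0.081 0.095
B 35 [0.525  0.1788 0.09  ] [0.525  0.1788] [0.0317 0.0068] 78.8 0.086 0.094
G 44 [0.5334 0.2342 0.0879] [0.534  0.2356] [0.03   0.0077] 81.3 0.064 0.094
station [ 0.5379 -0.1636] [0.2381 0.2566] 7.72 0.0703015291965261
block [0.5248 0.1808] [0.1913 0.0507] 80.47
cam 1
tubtopA 358 [ 0.5734 -0.1003] 0.0281 [0.129 0.141 0.143]
tubtopB 458 [ 0.4049 -0.1568] 0.0387 [0.077 0.098 0.101]
Y 55 [0.5175 0.1195 0.0878] [0.5169 0.1217] [0.0289 0.0077] 85.4 0.071 0.092
B 48 [0.5278 0.1766 0.0873] [0.5275 0.1785] [0.0298 0.0067] 84.8 0.052 0.093
G 214 [0.5381 0.2357 0.0747] [0.5381 0.2359] [0.0323 0.007 ] 79.4 0.051 0.094
station [ 0.537  -0.1629] [0.2431 0.2557] 7.22 0.07150546564764237
block [0.5253 0.1798] [0.1903 0.056 ] 81.07
```

View pics/crop1.png

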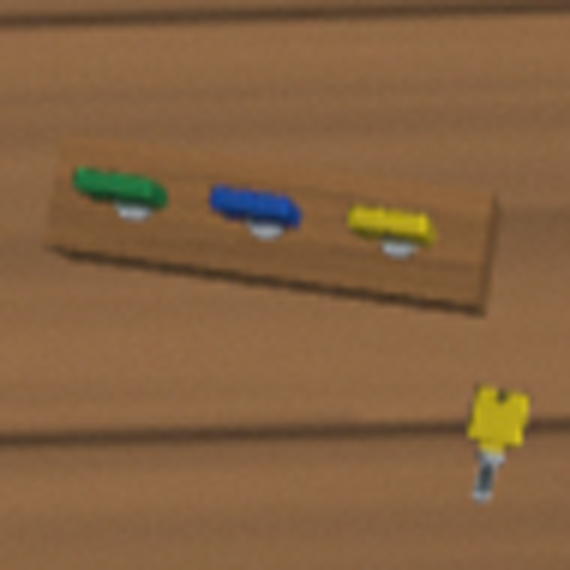

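Request:
play_rows --rows '[[[0, 0, 0, -6, 94], [0, 0, 0, -6, 94], [0, 0, 0, -6, 94], [0, 0, 0, -5.9, 94], [0, 0, 0, 0, 94]]]'

```text
clock: 0.52
eef_pos: [0.2231, 0.5025, 0.2051]
ee_rot: [-0.002, 1.0, -0.0, -0.0]
ft_force: [0.1, 0.4, 0.3]
width: 0.0936
grasp_force: 0.0
```

Request:
play_rows --rows '[[[-0.5, -1, 0, 0, 94], [-0.5, -1, 0, 0, 94], [-0.5, -1, 0, 0, 94], [-0.5, -1, 0, 0, 94], [-0.5, -1, 0, 0, 94]]]'

```text
clock: 0.93
eef_pos: [0.2858, 0.3764, 0.2053]
ee_rot: [0.002, 1.0, -0.0, -0.0]
ft_force: [0.3, -0.4, 0.7]
width: 0.0942
grasp_force: 0.0
```

Request:
play_rows --rows '[[[-0.5, -1, 0, 0, 94], [-0.5, -1, 0, 0, 94], [-0.5, -1, 0, 0, 94], [-0.5, -1, 0, 0, 94], [-0.5, -1, 0, 0, 94]]]'

```text
clock: 1.35
eef_pos: [0.3483, 0.2513, 0.2054]
ee_rot: [0.002, 1.0, -0.0, 0.0]
ft_force: [0.2, 0.6, 0.0]
width: 0.0941
grasp_force: 0.0
```

Request:
play_rows --rows '[[[-0.6, -1, 0, 0, 94], [-0.6, -1, 0, 0, 94], [-0.6, -1, 0, 0, 94], [-0.6, -1, 0, 0, 94], [-0.6, -1, 0, 0, 94]]]'

```text
clock: 1.77
eef_pos: [0.4233, 0.1262, 0.2054]
ee_rot: [0.002, 1.0, 0.0, -0.0]
ft_force: [0.6, 0.8, 0.4]
width: 0.0942
grasp_force: 0.0
```

Request:
play_rows --rows '[[[-0.7, -1, 0, 0, 94], [-0.7, -1, 0, 0, 94], [-0.7, -1, 0, 0, 94], [-0.7, -1, 0, 0, 94], [0, 0, 0, 0, 94]]]'

```text
clock: 2.18
eef_pos: [0.4946, 0.0241, 0.205]
ee_rot: [0.004, 1.0, -0.0, -0.0]
ft_force: [0.4, 0.8, 0.2]
width: 0.0938
grasp_force: 0.0
```

Request:
play_rows --rows '[[[-0.7, -1, 0, 0, 94], [-0.7, -1, 0, 0, 94], [-0.7, -1, 0, 0, 94], [0, 0, 0, 0, 94], [0, 0, 0, 0, 94]]]'

```text
clock: 2.6
eef_pos: [0.5453, -0.0481, 0.2048]
ee_rot: [0.003, 1.0, 0.0, -0.001]
ft_force: [-0.8, 0.4, -0.8]
width: 0.0938
grasp_force: 0.0
```

The crop shows the yellow key in the block (crop 390,222) with a head as long as the blue and green ones. The loose key (500,415) is smaller and lies on the bench, so the block key is the right one. The tub on the station measures 55–56 mm across its top, against about 77 mm for the bench tub, so the station one is meant.

Request:
play_rows --rows '[[[-0.5, -1, 0, 0, 94], [-0.58, -1, 0, 0, 94], [0, -0.06, 0.6, 0, 94], [0, 0, 0.8, 0, 94], [0, 0, 0.8, 0, 94]]]'

```text
clock: 3.02
eef_pos: [0.572, -0.0982, 0.15]
ee_rot: [0.001, 1.0, 0.0, 0.0]
ft_force: [1.2, -0.4, -0.2]
width: 0.0937
grasp_force: 0.0
```

Request:
play_rows --rows '[[[0, 0, 0.8, 0, 94], [0, 0, 0.8, 0, 94], [0, 0, 0.6, 0, 94], [0, 0, 0.2, 0, 94], [0, 0, 0, 0, 94]]]'

```text
clock: 3.43
eef_pos: [0.5715, -0.098, 0.0896]
ee_rot: [0.001, 1.0, 0.0, -0.001]
ft_force: [0.6, -0.0, 0.2]
width: 0.0938
grasp_force: 0.0
```

Request:
play_rows --rows '[[[0, 0, 0, 0, 50], [0, 0, 0, 0, 50], [0, 0, 0, 0, 50], [0, 0, 0, 0, 50], [0, 0, 0, 0, 50]]]' --grip_force 12

```text
clock: 3.85
eef_pos: [0.5724, -0.0991, 0.091]
ee_rot: [0.0, 1.0, -0.0, 0.0]
ft_force: [-0.1, 0.0, 0.2]
width: 0.0639
grasp_force: 0.0
```

Request:
play_rows --rows '[[[0, 0, 0, 0, 50], [0, 0, 0, 0, 50], [0, 0, 0, 0, 50], [0, 0, 0, 0, 50], [0, 0, 0, 0, 50]]]'

```text
clock: 4.27
eef_pos: [0.5724, -0.0991, 0.0906]
ee_rot: [0.0, 1.0, -0.0, 0.0]
ft_force: [0.8, -0.0, 4.0]
width: 0.0592
grasp_force: 12.0
```

Request:
play_rows --rows '[[[0, 0, -0.4, 0, 50], [0, 0, -0.8, 0, 50], [0, 0, -0.8, 0, 50], [0, 0, -0.2, 0, 50], [0.5, 0.2, 0, 0, 50]]]' --grip_force 15

```text
clock: 4.68
eef_pos: [0.5612, -0.0946, 0.1471]
ee_rot: [0.0, 1.0, -0.0, 0.002]
ft_force: [-0.5, -0.0, -1.2]
width: 0.0586
grasp_force: 15.0
```

Request:
play_rows --rows '[[[0.9, 0.4, 0, 0, 50], [1, 0.4, 0, 0, 50], [1, 0.4, 0, 0, 50], [1, 0.4, 0, 0, 50], [1, 0.4, 0, 0, 50]]]'

```text
clock: 5.1
eef_pos: [0.4358, -0.0435, 0.145]
ee_rot: [0.0, 1.0, 0.0, -0.0]
ft_force: [0.2, -0.3, -0.6]
width: 0.059
grasp_force: 15.0
```

Request:
play_rows --rows '[[[0.9, 0.4, 0, 0, 50], [0.8, 0.4, 0, 0, 50], [0.4, 0.2, 0, 0, 50], [0, 0, 0.4, 0, 50], [0, 0, 0.8, 0, 50]]]'

```text
clock: 5.52
eef_pos: [0.3859, -0.0189, 0.1168]
ee_rot: [0.0, 1.0, -0.0, 0.002]
ft_force: [-0.3, -0.6, -1.8]
width: 0.0588
grasp_force: 15.0
```

Request:
play_rows --rows '[[[0, 0, 0.8, 0, 50], [0, 0, 0.8, 0, 50], [0, 0, 0.8, 0, 50], [0, 0, 0.6, 0, 50], [0, 0, 0, 0, 50]]]'

```text
clock: 5.93
eef_pos: [0.3836, -0.0188, 0.0381]
ee_rot: [0.0, 1.0, 0.0, -0.002]
ft_force: [-1.1, 0.8, -0.6]
width: 0.0586
grasp_force: 15.0
```

Request:
play_rows --rows '[[[0, 0, 0.4, 0, 50], [0, 0, 0.2, 0, 50], [0, 0, 0.05, 0, 50], [0, 0, 0.04, 0, 50], [0, 0, 0, 0, 50]]]'

```text
clock: 6.35
eef_pos: [0.3851, -0.019, 0.0236]
ee_rot: [0.0, 1.0, -0.0, 0.0]
ft_force: [0.3, 0.2, -0.3]
width: 0.0585
grasp_force: 15.0
```

Request:
play_rows --rows '[[[0, 0, 0.05, 0, 50], [0, 0, 0.05, 0, 50], [0, 0, 0.03, 0, 50], [0, 0, 0, 0, 50], [0, 0, 0, 0, 50]]]'

```text
clock: 6.77
eef_pos: [0.3852, -0.019, 0.0205]
ee_rot: [0.0, 1.0, -0.0, 0.0]
ft_force: [-1.4, 0.5, 7.5]
width: 0.0589
grasp_force: 15.0
```

Request:
play_rows --rows '[[[0, 0, 0, 0, 94], [0, 0, 0, 0, 94], [0, 0, 0, 0, 94], [0, 0, 0, 0, 94], [0, 0, 0, 0, 94]]]'

```text
clock: 7.18
eef_pos: [0.3848, -0.0189, 0.0199]
ee_rot: [0.0, 1.0, 0.0, -0.0]
ft_force: [0.6, 0.5, -0.9]
width: 0.0887
grasp_force: 0.0
```

Request:
play_rows --rows '[[[0, 0, -0.4, 0, 94], [0, 0, -0.8, 0, 94], [0, 0, -1, 0, 94], [0, 0, -1, 0, 94], [0, 0, -1, 0, 94]]]'

```text
clock: 7.6
eef_pos: [0.3845, -0.0189, 0.1261]
ee_rot: [0.0, 1.0, 0.0, -0.0]
ft_force: [-0.6, -0.5, 0.5]
width: 0.094
grasp_force: 0.0
```

Request:
play_rows --rows '[[[0, 0, -1, 0, 94], [0, 0, -1, 0, 94], [0, 0, -0.8, 0, 94], [-0.6, 0, -0.4, 0, 94], [-0.8, 0, 0, 0, 94]]]'

```text
clock: 8.02
eef_pos: [0.4207, -0.019, 0.2076]
ee_rot: [0.0, 1.0, -0.0, 0.002]
ft_force: [-0.0, -0.2, 0.9]
width: 0.094
grasp_force: 0.0
```

Request:
play_rows --rows '[[[-1, -0.4, 0, 0, 94], [-1, -0.8, 0, 0, 94], [-0.8, -1, 0, 0, 94], [-0.4, -0.8, 0, 0, 94], [0, 0, 0, 0, 94]]]'

```text
clock: 8.43
eef_pos: [0.5009, -0.0966, 0.2041]
ee_rot: [0.001, 1.0, -0.0, -0.0]
ft_force: [-0.3, -0.4, -0.4]
width: 0.0938
grasp_force: 0.0
```

Run:
```python
from h import *
print(np.array(viewer.get_calibration("wrist")["T_tool_cam"]).round(3).tolist())
r,d,K,M=cap("wrist"); np.savez("w1",r=r,d=d,K=K,M=M); save("w1",r); s=st(); print(s["eef_pos"],s["clock"],K.round(0).tolist())
```

```text
[[0.001, -0.972, -0.235, 0.069], [1.0, 0.001, -0.001, 0.0], [0.001, -0.235, 0.972, -0.181], [0.0, 0.0, 0.0, 1.0]]
[ 0.49998828 -0.09516966  0.20418898] 8.4833 [[293.0, 0.0, 318.0], [0.0, 293.0, 202.0], [0.0, 0.0, 1.0]]
```

View pics/w1.png

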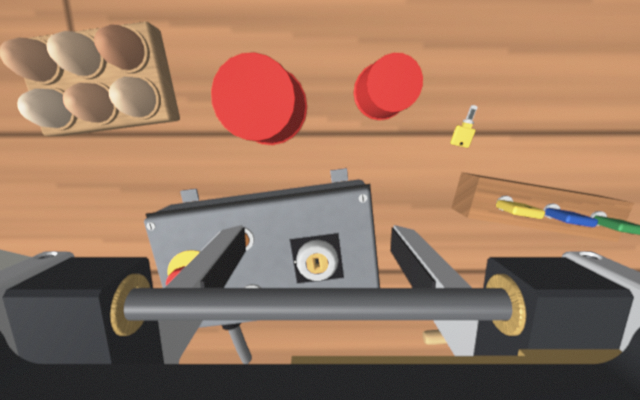

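The wrist view shows the small tub standing at (388,85), the bare key switch at (317,263) with its slot, and the large tub untouched at (255,97).

Run:
```python
from h import *
z=np.load("w1.npz"); r,d,K,M=z["r"],z["d"],z["K"],z["M"]; w=cloud(d,K,M)
# re-project onto plane z
def plane(u,v,h):
    ray=M[:3,:3]@np.array([(u-K[0,2])/K[0,0],(v-K[1,2])/K[1,1],1]); c=M[:3,3]; return c+ray*(h-c[2])/ray[2]
g=r.astype(int)
h=w[...,2]
print("face depth z",h[262:266,308:312].round(4).tolist(), h[215:220,335:340].mean())
brass=(g[...,0]-g[...,2]>60); brass[:235]=0;brass[290:]=0;brass[:,:290]=0;brass[:,345:]=0
n,l,s,c=cv2.connectedComponentsWithStats(brass.astype(np.uint8)); i=1+np.argmax(s[1:,4]); print(s[i],c[i])
ct=cv2.findContours((l==i).astype(np.uint8),cv2.RETR_EXTERNAL,cv2.CHAIN_APPROX_NONE)[0][0]
(cx,cy),rr=cv2.minEnclosingCircle(ct); e=cv2.fitEllipse(ct); print("brass",cx,cy,rr,e); print("keyway",plane(e[0][0],e[0][1],.083), "diam",e[1][0]/293*.3)
red=(g[...,0]>200)&(g[...,1]<80); red[:50]=red[:50];m=red.copy(); m[:,:340]=0;m[:,430:]=0;m[:40]=0;m[130:]=0
p=w[m&(abs(h-.07)<.006)]; print("tub",len(p),np.round(cv2.minEnclosingCircle(p[:,:2].astype(np.float32)),4) if 0 else cv2.minEnclosingCircle(p[:,:2].astype(np.float32)))
yl=(g[...,0]>150)&(g[...,1]>130)&(g[...,2]<110); m=yl.copy(); m[:190]=0;m[:,:490]=0; p=w[m&(h>.06)&(h<.1)]; print("key",len(p),p.mean(0),cv2.minAreaRect(p[p[:,2]>.083][:,:2].astype(np.float32)))
# station top edges
p=w[(abs(h-.0705)<.004)]; q=p[(p[:,0]>.49)&(p[:,1]>-.2)&(p[:,1]<-.02)]
# near edge (min x by y-bin), left edge
b=[(q[abs(q[:,1]-y)<.003][:,0].min(),y) for y in np.arange(-.19,-.04,.01)]; b=np.array(b); print(np.degrees(np.arctan(np.polyfit(b[:,1],b[:,0],1)[0])),np.polyfit(b[:,1],b[:,0],1))
save("crop2",cv2.resize(r[225:300,280:355],None,fx=7,fy=7,interpolation=cv2.INTER_CUBIC))
```

```text
face depth z [[0.0853, 0.0848, 0.0856, 0.0856], [0.0842, 0.0845, 0.0853, 0.0851], [0.0848, 0.0849, 0.0833, 0.086], [0.0842, 0.0839, 0.084, 0.0848]] 0.07193901584872703
[306 253  22  21 330] [316.66969697 263.22424242]
brass 316.5 263.5 11.068072319030762 ((316.65087890625, 263.135498046875), (19.568666458129883, 21.314613342285156), 92.01176452636719)
keyway [ 0.5747953  -0.09819682  0.083     ] diam 0.02003617726088384
tub 2531 ((0.3847401440143585, -0.020490337163209915), 0.027935931459069252)
key 448 [0.5134866  0.11936439 0.08527256] ((0.5235079526901245, 0.1763610541820526), (0.14313781261444092, 0.01035562064498663), 80.54350280761719)
-7.492517315414179 [-0.13151964  0.48758332]
```

View pics/crop2.png

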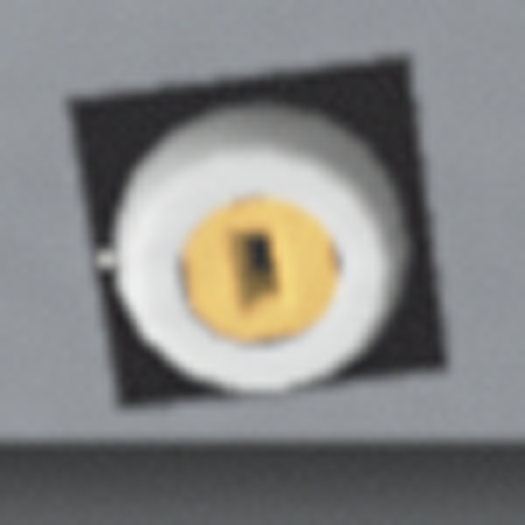

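The crop shows the brass face at (260,268) with the slot along the station's x. The station's yaw is about +7.5°. Next I go above the key.

Request:
play_rows --rows '[[[0, 0.7, 0, 0, 94], [-0.1, 1, 0, 0, 94], [-0.1, 1, 0, 0, 94], [-0.1, 1, 0, 0, 94], [-0.1, 1, 0, 0, 94]]]'

```text
clock: 8.9
eef_pos: [0.5091, 0.0254, 0.2051]
ee_rot: [0.0, 1.0, 0.0, 0.0]
ft_force: [0.6, -0.3, -0.3]
width: 0.094
grasp_force: 0.0
```

Request:
play_rows --rows '[[[-0.1, 1, 0, 0, 94], [-0.1, 1, 0, 0, 94], [0, 1, 0, 0, 94], [0, 0.9, 0, 0, 94], [0, 0, 0, 7.1, 94]]]'

```text
clock: 9.32
eef_pos: [0.5138, 0.1247, 0.205]
ee_rot: [0.06, 0.998, 0.0, -0.0]
ft_force: [-0.5, -0.1, -1.0]
width: 0.0939
grasp_force: 0.0
```

Request:
play_rows --rows '[[[0, 0, 0, 7.1, 94], [0, 0, 0, 7.1, 94], [0, 0, 0, 7.1, 94], [0, 0, 0, 7.1, 94], [0, 0, 0, 7.1, 94]]]'

```text
clock: 9.73
eef_pos: [0.5141, 0.1217, 0.2051]
ee_rot: [0.366, 0.931, 0.0, -0.0]
ft_force: [0.3, 0.7, -0.3]
width: 0.0943
grasp_force: 0.0
```

Request:
play_rows --rows '[[[0, 0, 0, 7.1, 94], [0, 0, 0, 7.1, 94], [0, 0, 0, 7.1, 94], [0, 0, 0, 7.1, 94], [0, 0, 0, 7.1, 94]]]'

```text
clock: 10.15
eef_pos: [0.5141, 0.1217, 0.205]
ee_rot: [0.632, 0.775, 0.0, -0.0]
ft_force: [0.2, 0.7, 0.3]
width: 0.0941
grasp_force: 0.0
```

Request:
play_rows --rows '[[[0, 0, 0, 7.1, 94], [0, 0, 0, 7.1, 94], [0, 0, 0, 7.1, 94], [0, 0, 0, 0, 94], [0, 0, 0, 0, 94]]]'

```text
clock: 10.57
eef_pos: [0.5144, 0.1215, 0.2051]
ee_rot: [0.761, 0.648, 0.0, -0.0]
ft_force: [0.6, 0.8, 0.1]
width: 0.0937
grasp_force: 0.0
```

Run:
```python
from h import *
r,d,K,M=cap("wrist"); np.savez("w2",r=r,d=d,K=K,M=M); save("w2",r); s=st(); T=R.from_quat(s["ee_rot"]).as_matrix()
print(s["eef_pos"],"theta",np.degrees(np.arctan2(T[1,1],T[0,1])),"q6",np.degrees(s["q"][5]))
w=cloud(d,K,M); g=r.astype(int); h=w[...,2]
for nm,f in dict(Y=(g[...,0]>150)&(g[...,1]>130)&(g[...,2]<110),B=(g[...,2]>120)&(g[...,0]<90),G=(g[...,1]>90)&(g[...,0]<70)&(g[...,2]<110)).items():
    p=w[f&(h>.085)&(h<.1)]
    if len(p)>5: 
        c,a,b=cv2.minAreaRect(p[:,:2].astype(np.float32)); print(nm,len(p),p.mean(0).round(4),np.round(c,4),np.round(a,4),b, "in tool xy mm",(T.T@(np.r_[c,.073]-s["eef_pos"])*1000).round(1))
```

```text
[0.51448151 0.1213794  0.20506216] theta -9.149567964388641 q6 18.450907364187827
Y 269 [0.5143 0.1236 0.0913] [0.5143 0.123 ] [0.0331 0.0094] 80.78946685791016 in tool xy mm [  1.6  -0.5 132.1]
B 286 [0.524  0.1807 0.0915] [0.524  0.1804] [0.0308 0.008 ] 80.869873046875 in tool xy mm [ 59.8  -0.  132.1]
G 51 [0.531  0.2358 0.0907] [0.533  0.2365] [0.0321 0.0075] 82.4409408569336 in tool xy mm [ 1.166e+02 -1.000e-01  1.321e+02]
```

Request:
play_rows --rows '[[[0.05, 0.03, 0.5, 0, 94], [0, 0, 0.9, 0, 94], [0, 0, 1, 0, 94], [0, 0, 1, 0, 94], [0, 0, 0.9, 0, 94]]]'

```text
clock: 11.03
eef_pos: [0.5153, 0.1222, 0.0961]
ee_rot: [0.762, 0.648, -0.0, -0.0]
ft_force: [0.8, -0.1, 0.1]
width: 0.0941
grasp_force: 0.0
```

Request:
play_rows --rows '[[[0, 0, 0.8, 0, 70], [0, 0, 0.6, 0, 50], [0, 0, 0.35, 0, 40], [0, 0, 0, 0, 30], [0, 0, 0, 0, 25]]]' --grip_force 10

```text
clock: 11.45
eef_pos: [0.5159, 0.1222, 0.0541]
ee_rot: [0.762, 0.647, 0.0, 0.0]
ft_force: [0.1, 0.7, -0.1]
width: 0.0644
grasp_force: 0.0
```

Request:
play_rows --rows '[[[0, 0, 0, 0, 20], [0, 0, 0, 0, 16], [0, 0, 0, 0, 8], [0, 0, 0, 0, 4], [0, 0, 0, 0, 4]]]'

```text
clock: 11.87
eef_pos: [0.516, 0.1221, 0.054]
ee_rot: [0.763, 0.647, 0.0, 0.0]
ft_force: [-0.1, 0.2, 1.0]
width: 0.0306
grasp_force: 0.0
```

Request:
play_rows --rows '[[[0, 0, 0, 0, 0], [0, 0, 0, 0, 0], [0, 0, 0, 0, 0], [0, 0, 0, 0, 0]]]'

```text
clock: 12.2
eef_pos: [0.5159, 0.1221, 0.0537]
ee_rot: [0.763, 0.647, 0.0, -0.0]
ft_force: [0.1, 1.1, -0.5]
width: 0.0099
grasp_force: 10.0
```

Request:
play_rows --rows '[[[0, 0, 0, 0, 0], [0, 0, 0, 0, 0], [0, 0, -0.2, 0, 0], [0, 0, -0.4, 0, 0], [0, 0, -0.6, 0, 0]]]' --grip_force 50

```text
clock: 12.62
eef_pos: [0.5154, 0.122, 0.0839]
ee_rot: [0.763, 0.647, -0.001, -0.0]
ft_force: [-0.2, -0.2, -0.1]
width: 0.0099
grasp_force: 50.0
```

Request:
play_rows --rows '[[[0, 0, -0.8, 0, 0], [0, 0, -1, 0, 0], [0, 0, -1, 0, 0], [0, 0, -0.6, 0, 0], [0, 0, 0, 0, 0]]]'

```text
clock: 13.03
eef_pos: [0.5172, 0.1224, 0.1729]
ee_rot: [0.763, 0.647, 0.003, 0.002]
ft_force: [-0.0, 0.4, -0.8]
width: 0.0096
grasp_force: 50.0
```

Run:
```python
from h import *
r,d,K,M=cap("wrist"); np.savez("w3",r=r,d=d,K=K,M=M); s=st(); T=R.from_quat(s["ee_rot"]).as_matrix()
print(s["eef_pos"],s["width"],s["grasp_force"])
Tc=np.array(viewer.get_calibration("wrist")["T_tool_cam"])
w=cloud(d,K,Tc); g=r.astype(int)
f=(g[...,0]>150)&(g[...,1]>120)&(g[...,2]<110)
p=w[f&(abs(w[...,0])<.04)&(abs(w[...,1])<.03)&(w[...,2]<.06)]
print(len(p)); print(np.percentile(p,[1,5,50,95,99],axis=0).round(4))
v,u=np.nonzero(f); print(u.min(),u.max(),v.min(),v.max())
save("w3",cv2.resize(r[150:330,220:420],None,fx=4,fy=4,interpolation=cv2.INTER_CUBIC)[:600])
```

```text
[0.51646082 0.12220172 0.17061357] 0.009665202477986298 49.99984681606293
847
[[-0.0143 -0.0075 -0.1211]
 [-0.012  -0.007  -0.1203]
 [ 0.0099 -0.0026 -0.0379]
 [ 0.0276  0.0048 -0.0361]
 [ 0.0289  0.0051 -0.0352]]
0 639 0 363
```

View pics/w3.png

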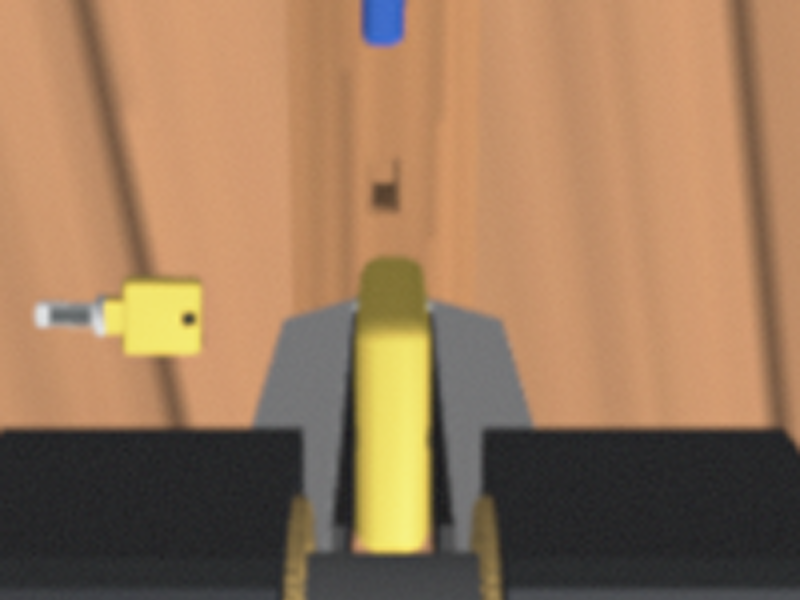

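The key is held upright and straight, and its empty slot shows at crop (385,184), which is full image (316,196). I'll hover over the switch at the same relative height and bring the keyway to that same pixel.

Request:
play_rows --rows '[[[-0.4, 0.2, -0.5, 0, 0], [-0.8, 0.4, -0.5, 0, 0], [-1, 0.4, -0.5, 0, 0], [-1, 0.4, 0, 0, 0], [-1, 0.4, 0, 0, 0]]]'

```text
clock: 13.5
eef_pos: [0.543, 0.01, 0.2058]
ee_rot: [0.763, 0.647, -0.0, -0.0]
ft_force: [1.1, 1.6, -0.8]
width: 0.0095
grasp_force: 50.0
```

Request:
play_rows --rows '[[[-1, 0.5, 0, 0, 0], [-1, 0.5, 0, 0, 0], [-1, 0.4, 0, 0, 0], [-0.77, 0.3, 0, 0, 0], [-0.4, 0.17, 0, 0, 0]]]'

```text
clock: 13.92
eef_pos: [0.5718, -0.1014, 0.2048]
ee_rot: [0.763, 0.646, -0.001, -0.001]
ft_force: [-1.0, -0.5, -0.8]
width: 0.0103
grasp_force: 50.0
```

Request:
play_rows --rows '[[[0, 0, 0, -7.1, 0], [0, 0, 0, -7.1, 0], [0, 0, 0, -7.1, 0], [0, 0, 0, -7.1, 0], [0, 0, 0, -7.1, 0]]]'

```text
clock: 14.33
eef_pos: [0.5717, -0.0988, 0.2053]
ee_rot: [0.527, 0.85, -0.0, -0.001]
ft_force: [-0.4, -0.5, -0.2]
width: 0.0095
grasp_force: 50.0
```

Request:
play_rows --rows '[[[0, 0, 0, -7.1, 0], [0, 0, 0, -7.1, 0], [0, 0, 0, -7.1, 0], [0, 0, 0, -7.1, 0], [0, 0, 0, -7.1, 0]]]'

```text
clock: 14.75
eef_pos: [0.5717, -0.0987, 0.2053]
ee_rot: [0.242, 0.97, 0.0, -0.001]
ft_force: [-0.1, -0.2, -0.3]
width: 0.01
grasp_force: 50.0
```

Request:
play_rows --rows '[[[0, 0, 0, -7.1, 0], [0, 0, 0, -7.1, 0], [0, 0, 0, -7.1, 0], [0, 0, 0, -7.1, 0], [0, 0, 0, -7.1, 0]]]'

```text
clock: 15.17
eef_pos: [0.5718, -0.0987, 0.2053]
ee_rot: [-0.065, 0.998, 0.0, -0.001]
ft_force: [-0.1, -0.1, -1.0]
width: 0.0096
grasp_force: 50.0
```

Request:
play_rows --rows '[[[0, 0, 0, 0, 0], [0, 0, 0, 0, 0], [0, 0, 0, 0, 0]]]'

```text
clock: 15.42
eef_pos: [0.5719, -0.0991, 0.2058]
ee_rot: [-0.06, 0.998, 0.0, -0.0]
ft_force: [-0.5, 0.3, -0.3]
width: 0.0097
grasp_force: 50.0
```

Run:
```python
from h import *
r,d,K,M=cap("wrist"); np.savez("w4",r=r,d=d,K=K,M=M); s=st(); T=R.from_quat(s["ee_rot"]).as_matrix()
print(s["eef_pos"],"theta",np.degrees(np.arctan2(T[1,1],T[0,1])),"q6",np.degrees(s["q"][5]),K.round(2).tolist())
Tc=np.array(viewer.get_calibration("wrist")["T_tool_cam"])
def px(p): c=np.linalg.inv(Tc)@np.r_[p,1]; return (K@c[:3]/c[2])[:2].round(1)
print("tool axis pixel at slot depth",px([0,0,.1256]),px([0.01,0,.1256]),px([0,.01,.1256]))
print("head top near edge",px([.017,0,-.036]),px([-.017,0,-.036]))
w3=np.load("w3.npz")["r"]
a=cv2.resize(w3[170:250,280:355],None,fx=5,fy=5,interpolation=cv2.INTER_CUBIC)
b=cv2.resize(r[170:250,280:355],None,fx=5,fy=5,interpolation=cv2.INTER_CUBIC)
save("c4",np.hstack([a,b]))
```

```text
[ 0.57195369 -0.0991324   0.20592366] theta 96.87009562150935 q6 -110.32005494276977 [[293.33, 0.0, 317.71], [0.0, 293.33, 202.09], [0.0, 0.0, 1.0]]
tool axis pixel at slot depth [317.7 197.5] [317.7 188.3] [327.1 197.5]
head top near edge [317.6 233.6] [317.5 292.2]
```

View pics/c4.png

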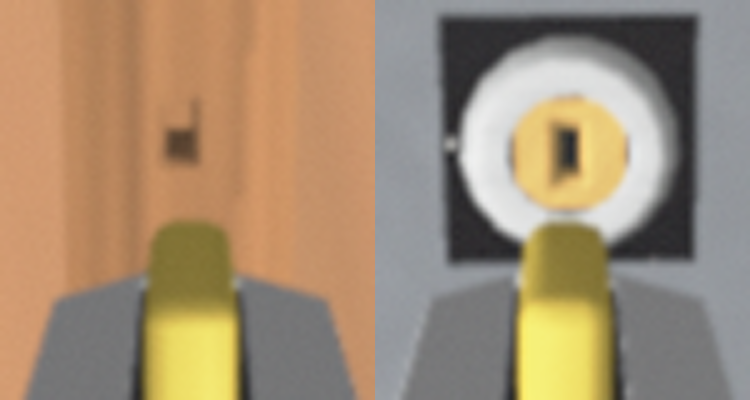

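Left panel: the block slot is centred at (182,130). Right panel: the keyway is at (194,154) relative to its own panel, and it is aligned with the tool in yaw. That puts the keyway about -4.9 mm in tool x and +2.5 mm in tool y from the key. I'll correct for that and descend.

Request:
play_rows --rows '[[[-0.195, 0.1, 0.3, 0, 0], [0, 0, 0.6, 0, 0], [0, 0, 0.8, 0, 0], [0, 0, 0.8, 0, 0], [0, 0, 0.5, 0, 0]]]'

```text
clock: 15.88
eef_pos: [0.576, -0.0958, 0.1285]
ee_rot: [-0.061, 0.998, 0.0, -0.001]
ft_force: [0.2, -0.6, -0.4]
width: 0.0098
grasp_force: 50.0
```

Request:
play_rows --rows '[[[0, 0, 0.2, 0, 0], [0, 0, 0.08, 0, 0], [0, 0, 0.04, 0, 0], [0, 0, 0, 0, 0], [0, 0, 0, 0, 0]]]'

```text
clock: 16.3
eef_pos: [0.577, -0.0963, 0.124]
ee_rot: [-0.061, 0.998, -0.0, 0.001]
ft_force: [-0.3, -0.5, -1.2]
width: 0.0099
grasp_force: 50.0
```

Run:
```python
from h import *
s=st(); print(s["eef_pos"],s["ft_force"],s["torque"])
r,d,K,M=cap("wrist"); np.savez("w5",r=r)
sc,d2,K2,M2=cap("scene"); tp=cap("top")[0]
V=np.linalg.inv(M2); c=V@np.r_[.5765,-.096,.09,1]; uv=(K2@c[:3]/c[2])[:2]; print(uv)
u,v=uv.astype(int)
a=cv2.resize(r[185:285,270:365],None,fx=4,fy=4,interpolation=cv2.INTER_CUBIC)
b=cv2.resize(sc[v-35:v+25,u-28:u+29],(380,400),interpolation=cv2.INTER_CUBIC)
save("c5",np.hstack([a,b]))
```

```text
[ 0.57697684 -0.09634362  0.12401704] [-0.28018529 -0.45091108 -1.2016592 ] [0.09877743 0.06788455 0.00035153]
[279.74898382 208.58809799]
```

View pics/c5.png

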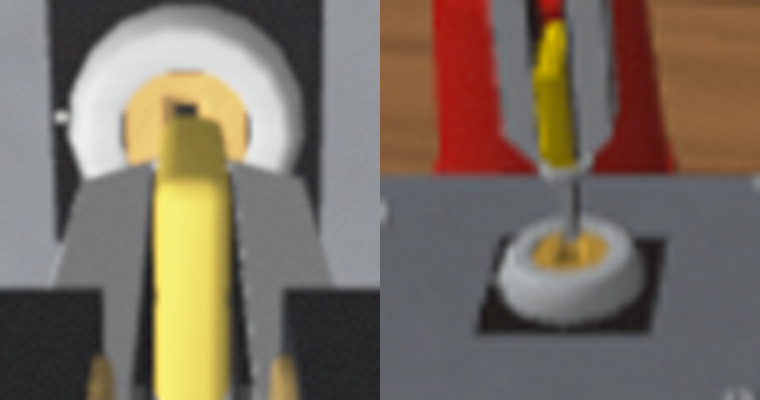

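Left: the slot end shows at (182,103), in line with the key. Right: the blade tip at (572,235) is directly over the slot at (567,250). I'll now lower it gently.

Request:
play_rows --rows '[[[0, 0, 0.05, 0, 0], [0, 0, 0.05, 0, 0], [0, 0, 0.05, 0, 0], [0, 0, 0.05, 0, 0], [0, 0, 0, 0, 0]]]'

```text
clock: 16.87
eef_pos: [0.5764, -0.0963, 0.1178]
ee_rot: [-0.062, 0.998, 0.0, -0.0]
ft_force: [-0.3, 0.3, -0.2]
width: 0.0096
grasp_force: 50.0
```

Request:
play_rows --rows '[[[0, 0, 0.03, 0, 0], [0, 0, 0.03, 0, 0], [0, 0, 0.03, 0, 0], [0, 0, 0, 0, 0]]]'

```text
clock: 17.2
eef_pos: [0.5766, -0.0963, 0.1159]
ee_rot: [-0.062, 0.998, -0.0, -0.0]
ft_force: [0.8, 0.5, 0.5]
width: 0.0099
grasp_force: 50.0
```

Request:
play_rows --rows '[[[0, 0, 0.03, 0, 0], [0, 0, 0.03, 0, 0], [0, 0, 0, 0, 0]]]'

```text
clock: 17.45
eef_pos: [0.5768, -0.0967, 0.1145]
ee_rot: [-0.062, 0.998, -0.0, 0.0]
ft_force: [0.2, -3.2, -0.1]
width: 0.0098
grasp_force: 50.0
```

Request:
play_rows --rows '[[[0, -0.02, 0, 0, 0], [0, 0, 0.03, 0, 0], [0, 0, 0.03, 0, 0], [0, 0, 0, 0, 0]]]'

```text
clock: 17.78
eef_pos: [0.5766, -0.0969, 0.1129]
ee_rot: [-0.062, 0.998, -0.0, 0.0]
ft_force: [1.3, -2.5, 0.0]
width: 0.0099
grasp_force: 50.0
```

Request:
play_rows --rows '[[[0, 0, 0.03, 0, 0], [0, 0, 0.03, 0, 0], [0, 0, 0.02, 0, 0], [0, 0, 0, 0, 0]]]'

```text
clock: 18.12
eef_pos: [0.5767, -0.0969, 0.1109]
ee_rot: [-0.062, 0.998, -0.0, 0.0]
ft_force: [1.2, -4.9, 0.8]
width: 0.01
grasp_force: 50.0
```

Request:
play_rows --rows '[[[0, -0.03, 0, 0, 0], [0, 0, 0, 0, 0]]]'

```text
clock: 18.28
eef_pos: [0.5765, -0.0972, 0.1107]
ee_rot: [-0.062, 0.998, 0.0, -0.0]
ft_force: [0.1, -0.2, -0.4]
width: 0.01
grasp_force: 50.0
```

Request:
play_rows --rows '[[[0, 0, 0.03, 0, 0], [0, 0, 0.03, 0, 0], [0, 0, 0, 0, 0]]]'

```text
clock: 18.53
eef_pos: [0.5767, -0.0972, 0.1093]
ee_rot: [-0.062, 0.998, 0.0, -0.0]
ft_force: [-0.5, 0.6, 1.3]
width: 0.0096
grasp_force: 50.0
```

Request:
play_rows --rows '[[[0, 0, 0.03, 0, 0], [0, 0, 0, 0, 0]]]'

```text
clock: 18.7
eef_pos: [0.5768, -0.0973, 0.109]
ee_rot: [-0.062, 0.998, 0.0, 0.0]
ft_force: [-0.8, 2.2, 4.9]
width: 0.0097
grasp_force: 50.0
```

Request:
play_rows --rows '[[[0, 0, 0.03, 0, 0], [0, 0, 0, 0, 0]]]'

```text
clock: 18.87
eef_pos: [0.5769, -0.0973, 0.1087]
ee_rot: [-0.062, 0.998, 0.0, 0.0]
ft_force: [-3.6, 1.8, 8.8]
width: 0.0101
grasp_force: 50.0
```

Request:
play_rows --rows '[[[0.08, 0, 0.03, 0, 0], [-0.08, 0, 0, 0, 0], [-0.08, 0, 0, 0, 0], [0.08, 0, 0, 0, 0], [0, 0, 0, 0, 0]]]'

```text
clock: 19.28
eef_pos: [0.5766, -0.0975, 0.1068]
ee_rot: [-0.062, 0.998, 0.0, -0.0]
ft_force: [-0.4, 0.2, -1.1]
width: 0.0099
grasp_force: 50.0
```

Request:
play_rows --rows '[[[0.08, 0, 0, 0, 0], [-0.08, 0, 0, 0, 0], [-0.08, 0, 0, 0, 0], [0.08, 0, 0, 0, 0], [0, 0, 0, 0, 0]]]'

```text
clock: 19.7
eef_pos: [0.5766, -0.0975, 0.107]
ee_rot: [-0.062, 0.998, 0.0, -0.0]
ft_force: [0.7, 0.1, -2.1]
width: 0.0094
grasp_force: 50.0
```

Request:
play_rows --rows '[[[0, 0, 0.04, 0, 0], [0, 0, 0.04, 0, 0], [0, 0, 0, 0, 0]]]'

```text
clock: 19.95
eef_pos: [0.5767, -0.0975, 0.105]
ee_rot: [-0.062, 0.998, 0.0, -0.0]
ft_force: [-0.1, 0.5, -0.2]
width: 0.0098
grasp_force: 50.0
```

Request:
play_rows --rows '[[[0.08, 0, 0.02, 0, 0], [-0.08, 0, 0.02, 0, 0], [-0.08, 0, 0, 0, 0], [0.08, 0, 0, 0, 0], [0, 0, 0, 0, 0]]]'

```text
clock: 20.37
eef_pos: [0.5765, -0.0975, 0.1041]
ee_rot: [-0.062, 0.998, 0.0, -0.0]
ft_force: [-0.3, -0.2, -0.7]
width: 0.0094
grasp_force: 50.0
```

Request:
play_rows --rows '[[[0, 0, 0.04, 0, 0], [0, 0, 0.04, 0, 0], [0, 0, 0, 0, 0]]]'

```text
clock: 20.62
eef_pos: [0.5771, -0.0976, 0.1025]
ee_rot: [-0.062, 0.998, -0.0, 0.001]
ft_force: [0.5, -0.6, 3.7]
width: 0.0094
grasp_force: 50.0
```

Request:
play_rows --rows '[[[0, 0, 0.03, 0, 0], [0, 0, 0, 0, 0]]]'

```text
clock: 20.78
eef_pos: [0.5772, -0.0977, 0.1022]
ee_rot: [-0.062, 0.998, -0.0, 0.001]
ft_force: [0.0, -0.7, 7.3]
width: 0.0093
grasp_force: 50.0
```

Request:
play_rows --rows '[[[0.08, 0, 0.04, 0, 0], [-0.08, 0, 0, 0, 0], [-0.08, 0, 0, 0, 0], [0.08, 0, 0, 0, 0], [0, 0, 0, 0, 0]]]'

```text
clock: 21.2
eef_pos: [0.5765, -0.0974, 0.1]
ee_rot: [-0.062, 0.998, 0.0, -0.0]
ft_force: [1.3, -0.4, -0.8]
width: 0.0098
grasp_force: 50.0
```

Request:
play_rows --rows '[[[0.08, 0, 0, 0, 0], [-0.08, 0, 0, 0, 0], [-0.08, 0, 0, 0, 0], [0.08, 0, 0, 0, 0], [0, 0, 0, 0, 0]]]'

```text
clock: 21.62
eef_pos: [0.5765, -0.0975, 0.1003]
ee_rot: [-0.062, 0.998, 0.0, -0.0]
ft_force: [-0.0, -0.1, -0.4]
width: 0.0096
grasp_force: 50.0
```

Request:
play_rows --rows '[[[0, 0, 0.04, 0, 0], [0, 0, 0.04, 0, 0], [0, 0, 0, 0, 0]]]'

```text
clock: 21.87
eef_pos: [0.5767, -0.0975, 0.0982]
ee_rot: [-0.062, 0.998, 0.0, -0.0]
ft_force: [0.3, -0.8, -0.8]
width: 0.0097
grasp_force: 50.0
```

Request:
play_rows --rows '[[[0, 0, 0.04, 0, 0], [0, 0, 0.04, 0, 0], [0, 0, 0, 0, 0]]]'

```text
clock: 22.12
eef_pos: [0.5768, -0.0975, 0.0963]
ee_rot: [-0.062, 0.998, -0.0, 0.0]
ft_force: [-0.3, 0.4, 0.7]
width: 0.0092
grasp_force: 50.0
```

Request:
play_rows --rows '[[[0, 0, 0.04, 0, 0], [0, 0, 0.04, 0, 0], [0, 0, 0, 0, 0]]]'

```text
clock: 22.37
eef_pos: [0.5767, -0.0975, 0.0943]
ee_rot: [-0.062, 0.998, 0.0, 0.0]
ft_force: [0.3, 0.6, 1.1]
width: 0.0099
grasp_force: 50.0
```

Request:
play_rows --rows '[[[0, 0, 0.04, 0, 0], [0, 0, 0.04, 0, 0], [0, 0, 0, 0, 0]]]'

```text
clock: 22.62
eef_pos: [0.5767, -0.0975, 0.0923]
ee_rot: [-0.062, 0.998, 0.0, 0.0]
ft_force: [0.2, 1.1, 1.3]
width: 0.0096
grasp_force: 50.0
```

Request:
play_rows --rows '[[[0, 0, 0.03, 0, 0], [0, 0, 0, 0, 0], [0, 0, 0, 0, 0]]]'

```text
clock: 22.87
eef_pos: [0.5768, -0.0975, 0.0918]
ee_rot: [-0.062, 0.998, -0.0, 0.0]
ft_force: [-0.1, 1.2, 2.0]
width: 0.0096
grasp_force: 50.0
```

Request:
play_rows --rows '[[[0, 0, 0.04, 0, 0], [0, 0, 0, 0, 0], [0, 0, 0, 0, 0]]]'

```text
clock: 23.12
eef_pos: [0.5769, -0.0976, 0.0914]
ee_rot: [-0.062, 0.998, -0.0, 0.0]
ft_force: [-2.9, 1.3, 8.0]
width: 0.0099
grasp_force: 50.0
```

Request:
play_rows --rows '[[[0, 0, 0.03, 0, 0], [0, 0, 0, 0, 0], [0, 0, 0, 0, 0]]]'

```text
clock: 23.37
eef_pos: [0.577, -0.0975, 0.0912]
ee_rot: [-0.062, 0.998, -0.0, 0.0]
ft_force: [-4.6, 1.0, 12.6]
width: 0.01
grasp_force: 50.0
```

The key is seated: z has stopped at 0.0912 and the push is 12.6 N. Now I turn it clockwise, shifting to keep the key axis fixed because the key sits about 2 mm towards tool +x.

Request:
play_rows --rows '[[[0.01, -0.01, 0, 6, 0], [0, -0.01, 0, 6, 0], [0, 0, 0, 0, 0]]]'

```text
clock: 23.62
eef_pos: [0.577, -0.098, 0.0912]
ee_rot: [0.046, 0.999, -0.0, 0.001]
ft_force: [-3.1, 1.6, 12.4]
width: 0.0096
grasp_force: 50.0
```

Request:
play_rows --rows '[[[0, -0.01, 0, 6, 0], [0, -0.01, 0, 6, 0], [0, 0, 0, 0, 0]]]'

```text
clock: 23.87
eef_pos: [0.5769, -0.0984, 0.0912]
ee_rot: [0.151, 0.989, 0.0, 0.001]
ft_force: [-2.9, 1.5, 11.9]
width: 0.0094
grasp_force: 50.0
```

Run:
```python
from h import *
s=st(); T=R.from_quat(s["ee_rot"]).as_matrix(); print(s["eef_pos"],"theta",np.degrees(np.arctan2(T[1,1],T[0,1])),"F tool",(T.T@s["ft_force"]).round(1),"M",(T.T@s["torque"]).round(2))
```

```text
[ 0.57691166 -0.09843458  0.09120154] theta 72.67721542001958 F tool [  3.2   0.6 -11.9] M [-0.35  0.73 -0.02]
```

Request:
play_rows --rows '[[[0, -0.01, 0, 6, 0], [0, -0.01, 0, 6, 0], [0, -0.01, 0, 6, 0], [0, -0.01, 0, 6, 0], [0, 0, 0, 0, 0]]]'

```text
clock: 24.28
eef_pos: [0.5766, -0.0992, 0.0912]
ee_rot: [0.353, 0.936, 0.0, 0.001]
ft_force: [-1.6, 3.5, 12.0]
width: 0.0099
grasp_force: 50.0
```

Request:
play_rows --rows '[[[0, -0.01, 0, 6, 0], [0, -0.01, 0, 6, 0], [0, -0.01, 0, 6, 0], [0, 0, 0, 0, 0]]]'

```text
clock: 24.62
eef_pos: [0.5761, -0.0996, 0.0912]
ee_rot: [0.495, 0.869, 0.001, 0.001]
ft_force: [-1.5, 3.5, 12.1]
width: 0.0096
grasp_force: 50.0
```

Run:
```python
from h import *
s=st(); T=R.from_quat(s["ee_rot"]).as_matrix(); print(s["eef_pos"],"theta",np.degrees(np.arctan2(T[1,1],T[0,1])),"F tool",(T.T@s["ft_force"]).round(1),"M",(T.T@s["torque"]).round(3))
```

```text
[ 0.57614021 -0.0995904   0.09122094] theta 30.681238671240795 F tool [  3.8   0.6 -12.1] M [-0.15   0.869 -0.037]
```

Request:
play_rows --rows '[[[0, -0.01, 0, 6, 0], [0, -0.01, 0, 6, 0], [0, -0.01, 0, 6, 0], [0, -0.01, 0, 6, 0], [0, 0, 0, 0, 0]]]'

```text
clock: 25.03
eef_pos: [0.5754, -0.0999, 0.0912]
ee_rot: [0.665, 0.747, 0.001, 0.001]
ft_force: [0.4, 4.0, 11.6]
width: 0.01
grasp_force: 50.0
```

Request:
play_rows --rows '[[[0, 0, 0, 2, 0], [0, 0, 0, 2, 0], [0, 0, 0, 0, 0], [0, 0, 0, 0, 0]]]'

```text
clock: 25.37
eef_pos: [0.5754, -0.0999, 0.0913]
ee_rot: [0.688, 0.726, 0.001, 0.001]
ft_force: [0.3, 3.5, 11.4]
width: 0.0098
grasp_force: 50.0
```

Run:
```python
from h import *
s=st(); T=R.from_quat(s["ee_rot"]).as_matrix(); print(s["eef_pos"],"theta",np.degrees(np.arctan2(T[1,1],T[0,1])),"F tool",(T.T@s["ft_force"]).round(1),"M",(T.T@s["torque"]).round(3))
r,d,K,M=cap("wrist"); 
save("w6",cv2.resize(r[150:300,230:400],None,fx=4,fy=4,interpolation=cv2.INTER_CUBIC))
```

```text
[ 0.5753645  -0.09989074  0.09125166] theta 3.0582720593252835 F tool [  3.5   0.5 -11.4] M [ 0.04   0.86  -0.047]
```

View pics/w6.png

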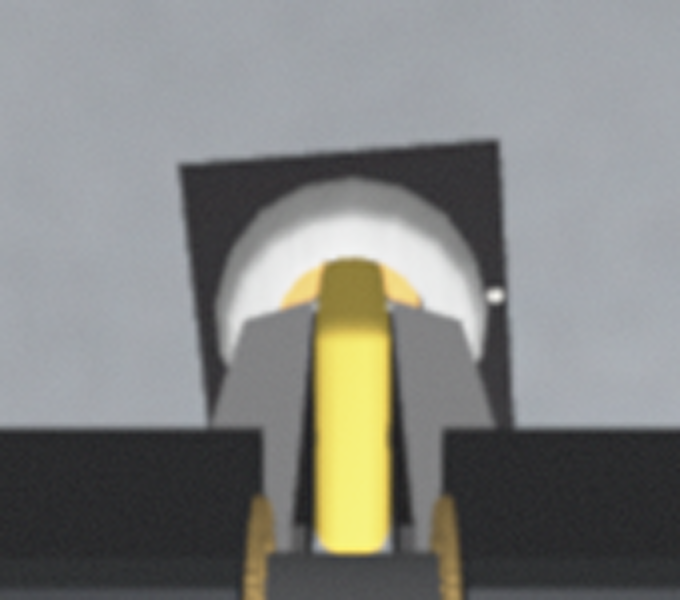

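The head at crop (352,440) stands a quarter turn clockwise of where it went in, since the station plate now appears turned behind it. The key is still fully home and gripped. The resisting moment of 0.047 N m matches the spring near its stop, so I'm handing in.

```bash
python3 -c "
from plant import robot
print(robot.finish_job())"
```

```text
the job is handed in; nothing more can be done
None
```

I handed the job in at about 25 s: the tub stands mouth down on the bench, and the yellow key is fully home and held at about 94° clockwise with a 50 N grip. The hand-in gave no verdict, so whether it passed is not confirmed.

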